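# Clamp the scraper in the cleaning jig

### The arm

A 6-joint arm with a two-finger parallel gripper is mounted at the origin on the work surface. World frame = base frame: x ahead of the robot, y to its left, z up, the work surface at z = 0. Lengths are in m, angles in degrees, forces in N, time in s.
With the tool pointing down it reaches from about 0.375 to 0.9 m from the base axis. Payload 3.1 kg.
Tool frame: the origin (TCP) lies between the finger pads; the fingertips stand 22 mm ahead of it and the grasp point (between the pads) lies 3 mm ahead of it; z points along the fingers, y is the line along which they close (so a half turn about z gives the same grasp; the last joint's range is limited). The gripper opens to 87 mm and grips with 3 to 60 N. Pads are 19 mm wide; open, the fingers measure 117 mm over their backs; the gripper's body (75 mm by 190 mm) begins 51 mm behind the grasp point.
Start: joints at [65.002, 30.224, 82.088, -0, 67.689, -10.227], TCP at [0.159, 0.604, 0.215] pointing down, gripper open.
Joint ranges: [-176.69, 176.69], [-43.24, 126.21], [12.49, 139.97], [-82, 262], [0, 151.66], [-163.58, 163.58]. Speed limits (degrees/s): [159.86, 159.86, 180, 180, 180, 180].

### API

Orientations are given as a 3x3 rotation matrix whose columns are the frame's x, y, z axes.
In Python, from rig import bot, capture, search_frame, outline_of, spot_point gives the robot as it stands.
- The arm moves only by the tool jog_arm, never from a script. Its argument "rows" is text: rows parted by semicolons, each of 7 numbers parted by spaces: the opening, from 0 (shut) to 1 (fully open), then the shift along the tool's x, y, z as a fraction of full scale, then the turn, a rotation vector about the tool's x, y, z as a fraction of full scale. A call has 1 to 20 rows; each row is the pose to reach, as a shift and turn from the pose commanded when the call began, along the tool's axes at that moment; what a row does not reach only later rows make up. Full scale, the value 1, is 0.5 m for a shift and pi/4 rad for a turn. A row lasts 1/12 s, in which the tool goes at most 41.7 mm and 7.16 degrees, less where a joint would pass 70% of its speed; a pose out of reach is approached as far as the arm can. A call with a number of a shift or a turn outside -1 to 1 is refused whole. A call with a gripper value outside its range is refused whole. The fingers move at their own pace and stop on an object; the grip force is fixed at half the most. Time passes only in rows, so rows that repeat a pose let the fingers close. It gives the time, the measured TCP pose, the force, the opening and the grip force at its end, in the units of the state.
- bot.read_state(): the state, without advancing time (a new reading comes with each control period).
- capture(name): name is "scene" or "top" or "wrist"; returns a dict with "pixels" (420x560x3 uint8, red, green, blue), "fx", "fy", "cx", "cy" (pixels), "R" (3x3) and "t" (3): a world point X has camera coordinates R X + t; the wrist camera has in their place "mount" (4x4, takes a point from camera to tool coordinates, whose origin is the TCP and whose axes are the flange's). Camera axes: x right, y down, z forward; pixel columns grow to the right and rows downward; lengths in m; the calibration is good to about 2 mm. The wrist camera is an equidistant fisheye: a pixel r from the principal point sees the ray r / f radians off the axis. A picture is of the moment at which its call begins: read the wrist's pose just before it. There is no depth.
- bot.hand_in(): hands the job in; it is judged then, once.
Trained networks look in a picture, given as the dict that the camera call returned (one of the last four; its "shot" number tells which), for a name from the list of things; names that differ only in an ending like _2 or _b are one class to them, and where a whole thing is asked for, a point or a joint stands for the part that bears it (a point fixed in the world has none). Each returns a list of dicts, best first, with "conf" (0 to 1); they miss things now and then, are a little off and sometimes report something else, mostly with a low value. They report only what shows in the picture. A call takes as long as a camera call. They do not tell look-alikes from the thing itself.
- search_frame(label, picture): "point" ([x, y, z] in m, in world coordinates, good to about 4 mm: the middle of the surface that is visible of it).
- outline_of(label, picture): "region" (420x560 bool, what is visible of it).
- spot_point(label, picture): "point" ([x, y, z] in m, in world coordinates, good to about 4 mm: a listed point, or the origin of a listed thing).
The state is a dict: "time_s": time; "joint_positions": joint angles; "qvel": joint speeds; "tau": joint torques, N m; "position": TCP position; "tcp_rot": TCP orientation; "force": force on the tool from outside, world axes, zero at the start; "moment": the same for the moment, N m; "opening": opening from 0.0 (shut) to 1.0 (fully open); "grasp_force": force on a finger pad.
Only numpy, scipy, OpenCV 4.12 (cv2) and the standard library are available. Lean on these libraries where they do the work, as an engineer would, in place of code of your own. Each camera call takes 0.05 s, during which the arm holds its last target. There are 200 camera calls.

### The job

Put the stainless scraper flat in the cleaning jig, its blade between the two side rails and its edge slid gently right up against the end fence, while the toggle clamp is still open. Then let go of it and push the clamp's handle down over centre, without forcing it, until it rests firmly on its rubber stop, so that the pad holds the blade. Leave the other things where they are.

Things in the scene. Friction and masses are not known exactly. Their poses are not given: they have to be found in the camera images.
- jig: fixed plywood board 435 (x -195 to 240) x 120 (y) x 18 mm thick with nest and toggle clamp. Origin: on its underside, below the fence face. +x points from the scraper's place to the clamp's handle, z up. Two side rails (x -80 to 0, 76 mm apart inside, 8 mm high above the board) take the blade and end at the fence at x = 0; the scraper's handle lies on bare board at x below -95
- fence: aluminium end fence across the nest, 8 mm high, 100 mm wide, fixed to the jig. Origin: on the board's top, middle of the face that the blade's edge must touch; +x points away from the scraper (the jig's axes). With the clamp open, pushing the scraper on it with over 35 N is too much
- pivot (a point): pivot axis of the clamp's handle, 78 mm above the shelf, 90 mm beyond the fence face, along the jig's y. A crank and link join the handle to the clamp bar, whose own pivot is 30 mm beyond the fence, 48 mm above the shelf
- lever (a joint): clamp handle angle, rad: 0 fully raised (1.134 rad above level, leaning to the jig's +x), growing as it is pushed down; starts at 0 to 0.1; dead centre at 1.134 (level). Pivot friction about 0.6 Nm: it stays where it is left and need not drop home by itself. A rubber-headed stop screw under it ends the travel between 1.18 and 1.30, set differently each time and not reported: feel for it
- handle_grip (a point): point on the upper face of the handle's black sleeve, 115 mm from the pivot. x outward along the handle, y along the pivot axis, z out of the upper face. Sleeve 60 long (80 to 140 mm from the pivot), 24 wide, 14 thick. Pushing here takes about 5 N, up to about 8 N at lever 0.9 to 1.1, less past centre, then it rises hard on the stop (screw 70 mm from the pivot). Over 40 N bends it
- bar (a joint): angle of the clamp bar, rad: 0 with the handle fully raised, about 0.85 when level. Its pad hangs over the blade's place even when open (pad at 24 to 44 mm before the fence, underside about 55 mm above the board), so the scraper must be laid down with its edge more than 50 mm short of the fence and slid in beneath
- pad (a joint): compression of the sprung rubber pad (diameter 20 mm) under the bar's end, m: 0 free, about 0.001 to 0.003 when clamped on the blade (12 N per mm). It comes down 35 mm before the fence face
- scraper_grip (a point): grip place on the handle of the one-piece stainless scraper, half-way up (9 mm above its underside). Scraper 185 long, about 200 g: handle 90 x 26 wide x 18 thick (72 mm behind to 17 mm ahead of this point), neck 20 x 40 x 9, blade 75 long x 70 wide x 6 thick, undersides flush, lying flat. +x points to the blade's edge, 112.5 mm away, z up
- scraper: the same scraper, origin at the middle of its length and width on its underside; same axes
- scraper_edge (a point): middle of the blade's edge, on its underside; same axes
- tin: red steel paint tin, diameter 107, 120 high mm, origin at its underside
- tub: transparent tub with white clip-on cover, 138 x 178 x 83 high mm, origin at its underside
- roller: green plastic roller cage with handle, lying, 300 long, 48 high mm, origin at its underside
- pot: small terracotta pot, diameter 90, 80 high mm, origin at its underside
- brush: paint brush lying flat
- tape: roll of paper tape lying flat, diameter 100, 25 high mm, origin at its underside
- sanding: cork sanding block, 100 x 65 x 32 high mm, origin at its underside
Mind the look-alikes: they are no part of the job. Of the things like the scraper, leave any that is orange or yellow; of the rest the larger one is meant.

How it is judged (in metres and radians):
On the way, in this order (a step that is already met when the one before it is completed fails the run):
1. the scraper lies flat in the nest, its edge against the fence, with the clamp still open (x of scraper_edge in the frame of fence between -0.003 and 0.003 m and y of scraper_edge in the frame of fence between -0.006 and 0.006 m and z of scraper_edge in the frame of fence below 0.003 m and angle between scraper's own z axis and vertical below 0.05 rad and angle between the x axis of scraper and the x axis of jig, either way round below 0.12 rad and value of joint lever below 0.6 rad and contact force between the fingers and scraper below 0.2 N), for 0.2 s.
2. the handle is past centre and bears on its stop, the pad presses on the blade (value of joint lever above 1.155 rad and contact force between lever and jig above 1.5 N and contact force between pad and scraper above 10 N), for 0.2 s.
At the end, for the whole second after the job is handed in: The scraper lies flat in the nest, edge within 3 mm of the fence and 6 mm of the nest's middle line, let go; the clamp's handle is past centre (joint above 1.155) and bears on its stop screw by itself (over 1.5 N), the pad presses on the blade with over 10 N, all at rest (all of step 2 and x of scraper_edge in the frame of fence between -0.003 and 0.003 m and y of scraper_edge in the frame of fence between -0.006 and 0.006 m and z of scraper_edge in the frame of fence below 0.003 m and angle between scraper's own z axis and vertical below 0.05 rad and angle between the x axis of scraper and the x axis of jig, either way round below 0.12 rad and velocity of joint lever below 0.05 rad/s and linear speed of scraper below 0.02 m/s); the robot touches nothing.
It fails at once if the handle is forced (robot pushes on it with more than 40 N) (contact force between any of the arm, the fingers and lever above 40 N).
It fails at once if the scraper is rammed into the fence (over 35 N with the clamp open) (contact force between scraper and fence above 35 N and value of joint lever below 0.6 rad).
It fails at once if another thing is moved by more than 20 mm (distance of any of tin, tub, roller, pot, brush, tape, sanding from where it was at the start of the episode above 0.02 m).
It also fails if it takes over 69 s, if anything falls off the work surface, if the arm or the gripper's body presses on something with over 40 N, if the wrist force passes 120 N, or if a joint passes its speed limit or range.

## Working session

There is one attempt and no reset: what is moved stays moved. The work goes in short steps, Python scripts to look and compute and a tool call to move; the robot and the scene stay as the last step left them, time stands still between calls to the robot, and variables do not carry over. Pictures are saved under pics/ and viewed, at most 12 in all, crops included, and the job is handed in when it is done.

Besides the shell and the picture viewer there is one more tool, called after "Call:" as name(argument=value, ...), one argument or row to a line, values as JSON. jog_arm: Moves the arm, as the interface text tells. Its arguments: {"type":"object","properties":{"rows":{"type":"string"}},"required":["rows"]}

```bash
ls; mkdir -p pics; cat > h.py <<'E'
import numpy as np,cv2
from rig import bot,capture,search_frame,outline_of,spot_point
def save(p,n): cv2.imwrite('pics/'+n,p['pixels'][:,:,::-1])
E
python3 - <<'E'
from h import *
np.set_printoptions(precision=3,suppress=True)
s=bot.read_state();print(s['time_s'],s['position'],s['tcp_rot'],s['force'])
ims=[]
for c in ['scene','top']:
    p=capture(c);ims.append(p['pixels'])
    for f,ls in ((spot_point,['scraper_grip','scraper_edge','scraper','fence','jig','handle_grip','pivot']),):
        for l in ls:
            print(c,l,[(np.round(d['point'],3).tolist(),round(d['conf'],2)) for d in f(l,p)[:4]])
cv2.imwrite('pics/a.png',ims[0][:,:,::-1]);cv2.imwrite('pics/b.png',ims[1][:,:,::-1])
E
```

```text
pics
0.0 [0.159 0.604 0.214] [[-0.967  0.255 -0.001]
 [ 0.255  0.967 -0.002]
 [ 0.    -0.002 -1.   ]] [-0.68  -0.096  0.146]
scene scraper_grip [([0.261, -0.232, 0.007], 0.84), ([0.297, -0.481, 0.009], 0.77), ([0.681, -0.091, 0.011], 0.73), ([0.27, 0.216, 0.005], 0.69)]
scene scraper_edge [([0.349, -0.252, 0.003], 0.91), ([0.647, 0.017, -0.004], 0.65), ([0.766, 0.231, 0.002], 0.62), ([0.288, -0.369, -0.002], 0.58)]
scene scraper [([0.299, -0.463, 0.002], 0.94), ([0.277, -0.24, -0.002], 0.72), ([0.676, -0.068, -0.002], 0.71), ([0.283, 0.217, 0.003], 0.58)]
scene fence [([0.797, -0.045, -0.001], 0.61), ([0.486, 0.018, 0.014], 0.55)]
scene jig [([0.484, 0.02, 0.0], 0.92)]
scene handle_grip [([0.617, 0.343, 0.001], 0.73), ([0.46, 0.147, 0.186], 0.57), ([0.562, 0.548, 0.004], 0.42), ([0.483, 0.019, 0.018], 0.21)]
scene pivot []
top scraper_grip [([0.673, -0.089, 0.01], 0.93), ([0.296, -0.479, 0.008], 0.84), ([0.266, -0.233, 0.005], 0.75), ([0.566, 0.55, 0.003], 0.48)]
top scraper_edge [([0.347, -0.252, -0.004], 0.93), ([0.285, -0.366, -0.005], 0.83), ([0.647, 0.022, -0.001], 0.59), ([0.34, 0.211, 0.002], 0.55)]
top scraper [([0.673, -0.068, 0.004], 0.76), ([0.279, -0.241, 0.0], 0.71), ([0.276, 0.219, -0.001], 0.71), ([0.299, -0.464, -0.001], 0.69)]
top fence [([0.484, 0.024, 0.023], 0.68)]
top jig [([0.481, 0.016, -0.001], 0.56)]
top handle_grip [([0.46, 0.151, 0.188], 0.52), ([0.646, 0.016, -0.002], 0.34)]
top pivot [([0.464, 0.106, 0.079], 0.81)]
```

View pics/a.png

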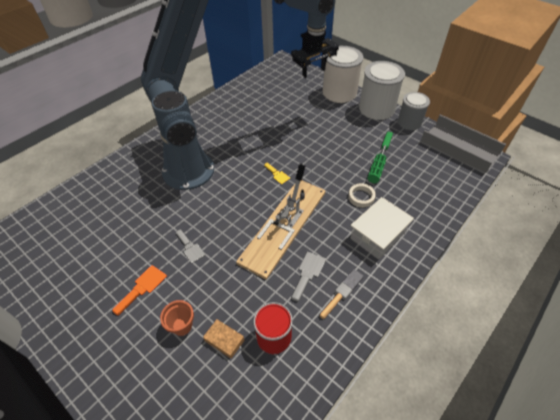

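View pics/b.png

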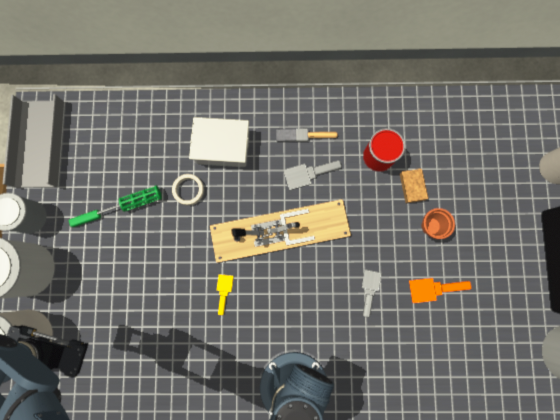

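The big stainless scraper is near (0.675, -0.09), at top pixel (312,173). It is almost parallel to the jig, whose fence is at about (0.484, 0.02). The handle is raised on the +y end, and the small grey, orange and yellow scrapers are look-alikes. I'll go high first, turning on the way.

Call:
jog_arm(
  rows="1 -0.546 -0.502 -0.28 0 0 0.68;1 -0.546 -0.502 -0.28 0 0 0.68;1 -0.546 -0.502 -0.28 0 0 0.68;1 -0.546 -0.502 -0.28 0 0 0.68;1 -0.546 -0.502 -0.28 0 0 0.68;1 -0.546 -0.502 -0.28 0 0 0.68;1 -0.546 -0.502 -0.28 0 0 0.68;1 -0.546 -0.502 -0.28 0 0 0.68;1 -0.546 -0.502 -0.28 0 0 0.68;1 -0.546 -0.502 -0.28 0 0 0.68;1 -0.546 -0.502 -0.28 0 0 0.68;1 -0.546 -0.502 -0.28 0 0 0.68",
)

```text
time_s: 1.8
position: [0.3599, 0.2915, 0.3554]
tcp_rot: [[-0.7, 0.714, 0.001], [0.714, 0.7, 0.001], [0.0, 0.001, -1.0]]
force: [0.1, -0.2, -0.7]
opening: 0.999
grasp_force: 0.0
```

```bash
cat >> h.py <<'E'
from scipy.spatial.transform import Rotation as Ro
np.set_printoptions(precision=3,suppress=True)
def plan(pos,R=None):
    "jog numbers to world TCP pos, orientation R"
    s=bot.read_state();C=np.array(s['tcp_rot'])
    d=C.T@(np.array(pos)-s['position'])/0.5
    w=np.zeros(3) if R is None else Ro.from_matrix(C.T@R).as_rotvec()/(np.pi/4)
    print('t',s['time_s'],'pos',s['position'],'jog',d,w,'rows',np.ceil(np.linalg.norm(d)*.5/.0417),np.ceil(np.linalg.norm(w)*45/7.16))
def down(a,tilt=0):
    "tool pointing down, tool y along jig y reversed..; a=jig x direction angle (deg); tilt>0 leans tool z toward jig +x"
    x=np.array([np.cos(np.radians(a)),np.sin(np.radians(a)),0]);z=np.array([0,0,-1.])
    c,s=np.cos(np.radians(tilt)),np.sin(np.radians(tilt))
    zz=c*z+s*x; xx=c*x-s*z
    return np.c_[xx,np.cross(zz,xx),zz]
def wray(p,uv,s):
    "world origin and direction of wrist pixel"
    d=np.array(uv,float)-[p['cx'],p['cy']];r=np.hypot(*d);th=r/p['fx']
    v=np.r_[np.sin(th)*d/max(r,1e-9),np.cos(th)]
    M=np.array(p['mount']);R=np.array(s['tcp_rot'])
    return np.array(s['position'])+R@M[:3,3],R@M[:3,:3]@v
E
python3 - <<'E'
from h import *
R=down(103.5); print(R)
R[:,:2]*=1
plan([.57,-.02,.35],R); 
print(np.array(capture('wrist')['mount']))
E
```

```text
[[-0.233  0.972  0.   ]
 [ 0.972  0.233  0.   ]
 [ 0.     0.    -1.   ]]
t 1.8 pos [0.36  0.292 0.355] jog [-0.739 -0.136  0.01 ] [ 0.002 -0.001  0.688] rows 10.0 5.0
[[ 0.001 -0.956 -0.293  0.083]
 [ 1.     0.001  0.001  0.   ]
 [-0.001 -0.293  0.956 -0.169]
 [ 0.     0.     0.     1.   ]]
```

Call:
jog_arm(
  rows="1 -0.74 -0.136 0.01 0 0 0.688;1 -0.74 -0.136 0.01 0 0 0.688;1 -0.74 -0.136 0.01 0 0 0.688;1 -0.74 -0.136 0.01 0 0 0.688;1 -0.74 -0.136 0.01 0 0 0.688;1 -0.74 -0.136 0.01 0 0 0.688;1 -0.74 -0.136 0.01 0 0 0.688;1 -0.74 -0.136 0.01 0 0 0.688;1 -0.74 -0.136 0.01 0 0 0.688;1 -0.74 -0.136 0.01 0 0 0.688;1 -0.74 -0.136 0.01 0 0 0.688;1 -0.74 -0.136 0.01 0 0 0.688",
)

```text
time_s: 2.85
position: [0.5701, -0.0173, 0.3487]
tcp_rot: [[-0.238, 0.971, -0.003], [0.971, 0.238, 0.002], [0.002, -0.003, -1.0]]
force: [-0.2, 0.1, -0.6]
opening: 1.003
grasp_force: 0.0
```

```bash
python3 - <<'E'
from h import *
s=bot.read_state();p=capture('wrist');save(p,'w1.png')
for l in ['scraper_grip','scraper_edge','scraper','fence','jig','handle_grip','pivot']:
    print(l,[(np.round(d['point'],3).tolist(),round(d['conf'],2)) for d in spot_point(l,p)[:3]])
np.savez('w1.npz',im=p['pixels'],pos=s['position'],R=s['tcp_rot'],mount=p['mount'],k=[p['fx'],p['cx'],p['cy']])
cv2.imwrite('pics/w1b.png',cv2.resize(p['pixels'][:,:,::-1],(784,588),interpolation=cv2.INTER_CUBIC))
print(s['position'],p['fx'],p['cx'],p['cy'])
E
```

```text
scraper_grip [([0.676, -0.091, 0.008], 0.8), ([0.267, -0.234, 0.001], 0.55)]
scraper_edge [([0.648, 0.02, 0.001], 0.84), ([0.349, -0.254, -0.001], 0.63)]
scraper [([0.671, -0.073, 0.006], 0.88), ([0.278, -0.237, -0.001], 0.55)]
fence [([0.482, 0.016, 0.018], 0.81)]
jig [([0.482, 0.021, -0.003], 0.89)]
handle_grip [([0.46, 0.148, 0.184], 0.89)]
pivot [([0.469, 0.107, 0.079], 0.64)]
[ 0.57  -0.017  0.349] 325.19226210127806 280.6998150349195 202.8452405066223
```

View pics/w1b.png

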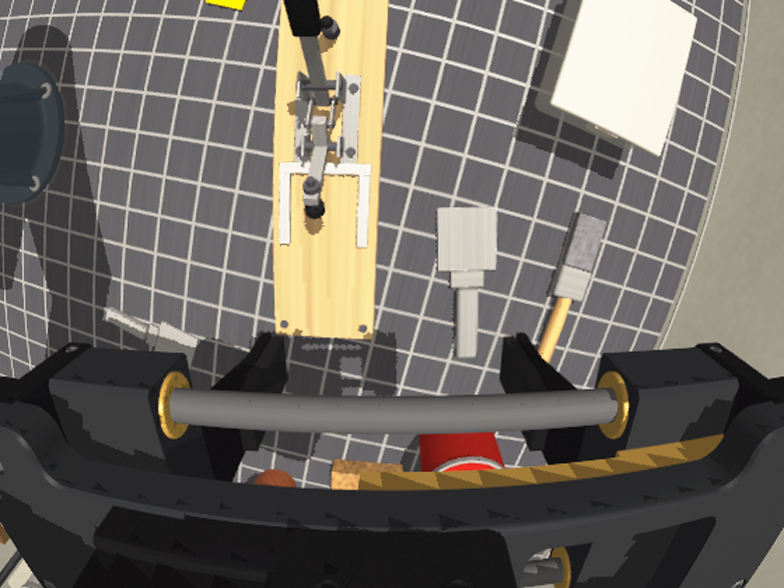

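The view shows the nest: rail inner corners at about (291,174), (358,174), (289,244) and (357,246). The blade corners are at (438,208) and (496,206), and the handle end is at (457..476,356). The pad is open. I'll compute metric positions.

```bash
python3 - <<'E'
from h import *
d=np.load('w1.npz');s=dict(position=d['pos'],tcp_rot=d['R']);p=dict(fx=d['k'][0],cx=d['k'][1],cy=d['k'][2],mount=d['mount'])
def at(u,v,z):
    o,r=wray(p,(u/1.4,v/1.4),s);return o+r*(z-o[2])/r[2]
N={k:at(*k,z) for z,ks in ((.026,[(291,174),(358,174),(289,244),(357,246),]),(.018,[(276,336),(373,339)]),(.006,[(438,208),(496,206),(437,270),(496,271)]),(.018,[(457,357),(476,356),(457,290),(476,290)])) for k in ks}
for k,v in N.items(): print(k,v)
n=list(N.values())
ang=lambda a,b:np.degrees(np.arctan2(*(b-a)[1::-1]))
print('width nest',np.linalg.norm(n[0]-n[1]),np.linalg.norm(n[2]-n[3]),'rail len',np.linalg.norm(n[0]-n[2]),'fence mid',(n[0]+n[1])/2)
print('jig ang',ang((n[2]+n[3])/2,(n[0]+n[1])/2),ang((n[4]+n[5])/2,(n[0]+n[1])/2),ang(n[4],n[5])+90)
print('blade',np.linalg.norm(n[6]-n[7]),np.linalg.norm(n[8]-n[6]),'edge',(n[6]+n[7])/2,'ang',ang((n[8]+n[9])/2,(n[6]+n[7])/2),ang((n[10]+n[11])/2,(n[6]+n[7])/2), 'hand',np.linalg.norm(n[10]-n[11]),np.linalg.norm(n[10]-n[12]))
# outline based board/top view check of angle
t=capture('top')
for l in ['jig','scraper']:
  for o in outline_of(l,t)[:5]:
    m=o['region'].astype(np.uint8);ys,xs=np.nonzero(m)
    zz=.018 if l=='jig' else .006
    R,T=np.array(t['R']),np.array(t['t'])
    P=np.c_[(xs-t['cx'])/t['fx'],(ys-t['cy'])/t['fy'],np.ones(len(xs))]@R; c=-R.T@T
    W=(c+P*((zz-c[2])/P[:,2])[:,None])[:,:2]
    r=cv2.minAreaRect(W.astype(np.float32)); print(l,o['conf'],len(xs),r)
E
```

```text
(291, 174) [0.447 0.012 0.026]
(358, 174) [0.519 0.028 0.026]
(289, 244) [ 0.46  -0.065  0.026]
(357, 246) [ 0.536 -0.05   0.026]
(276, 336) [ 0.462 -0.184  0.018]
(373, 339) [ 0.579 -0.158  0.018]
(438, 208) [0.614 0.011 0.006]
(496, 206) [0.679 0.03  0.006]
(437, 270) [ 0.632 -0.06   0.006]
(496, 271) [ 0.701 -0.044  0.006]
(457, 357) [ 0.684 -0.157  0.018]
(476, 356) [ 0.707 -0.151  0.018]
(457, 290) [ 0.659 -0.075  0.018]
(476, 290) [ 0.681 -0.069  0.018]
width nest 0.07360470914820676 0.07698983868023544 rail len 0.0785767324853371 fence mid [0.483 0.02  0.026]
jig ang 100.96427868831164 101.09972770947766 102.6832845762892
blade 0.06722690716730907 0.07284451163960196 edge [0.647 0.021 0.006] ang 105.51999260563775 105.65027091418169 hand 0.02370370791990905 0.08638556062031949
jig 0.91 2538 ((0.47956353425979614, 0.04177771508693695), (0.12516999244689941, 0.43932420015335083), 10.510381698608398)
jig 0.46 768 ((0.4973095655441284, -0.46267905831336975), (0.09521770477294922, 0.09758877754211426), 61.74806594848633)
scraper 0.89 501 ((0.281024694442749, -0.2372748702764511), (0.05355984717607498, 0.14065535366535187), 78.35791015625)
scraper 0.7 414 ((0.2801417112350464, 0.22180604934692383), (0.04961364343762398, 0.12666432559490204), 83.33751678466797)
scraper 0.55 874 ((0.29274821281433105, -0.4590187668800354), (0.06872294098138809, 0.1883602887392044), 3.469825267791748)
scraper 0.42 111 ((0.6589858531951904, -0.06830187886953354), (0.06529617309570312, 0.18880054354667664), 4.808752536773682)
```

```bash
python3 - <<'E'
from h import *
plan([.677,-.09,.12],down(105.5))
plan([.677,-.09,.026],down(105.5))
E
```

```text
t 3.4 pos [ 0.571 -0.019  0.35 ] jog [-0.189  0.173  0.46 ] [ 0.    0.   -0.04] rows 7.0 1.0
t 3.4 pos [ 0.571 -0.019  0.35 ] jog [-0.189  0.173  0.648] [ 0.    0.   -0.04] rows 9.0 1.0
```

Call:
jog_arm(
  rows="0.7 -0.19 0.173 0.3 0 0 -0.04;0.7 -0.19 0.173 0.3 0 0 -0.04;0.7 -0.19 0.173 0.4 0 0 -0.04;0.7 -0.19 0.173 0.46 0 0 -0.04;0.7 -0.19 0.173 0.46 0 0 -0.04;0.7 -0.19 0.173 0.46 0 0 -0.04;0.7 -0.19 0.173 0.5 0 0 -0.04;0.7 -0.19 0.173 0.55 0 0 -0.04;0.7 -0.19 0.173 0.6 0 0 -0.04;0.7 -0.19 0.173 0.63 0 0 -0.04;0.7 -0.19 0.173 0.648 0 0 -0.04;0.7 -0.19 0.173 0.648 0 0 -0.04;0.7 -0.19 0.173 0.648 0 0 -0.04",
)

```text
time_s: 4.48
position: [0.6776, -0.0911, 0.0261]
tcp_rot: [[-0.267, 0.964, 0.0], [0.964, 0.267, -0.0], [-0.0, 0.0, -1.0]]
force: [0.3, -0.6, 0.5]
opening: 0.705
grasp_force: 0.0
```

Call:
jog_arm(
  rows="0 0 0 0 0 0 0;0 0 0 0 0 0 0;0 0 0 0 0 0 0;0 0 0 0 0 0 0;0 0 0 0 0 0 0;0 0 0 0 0 0 0;0 0 0 0 0 0 0;0 0 0 0 0 0 0;0 0 0 0 0 0 0;0 0 0 0 0 0 0",
)

```text
time_s: 5.32
position: [0.6773, -0.0909, 0.0259]
tcp_rot: [[-0.267, 0.964, -0.0], [0.964, 0.267, 0.0], [0.0, -0.0, -1.0]]
force: [0.3, 0.4, 0.1]
opening: 0.048
grasp_force: 0.0
```

```bash
python3 - <<'E'
from h import *
p=capture('wrist');s=bot.read_state();print(s['opening'],s['grasp_force'])
cv2.imwrite('pics/w2.png',cv2.resize(p['pixels'][:,:,::-1],(784,588),interpolation=cv2.INTER_CUBIC))
E
```

```text
0.02865838267808832 0.0
```

View pics/w2.png

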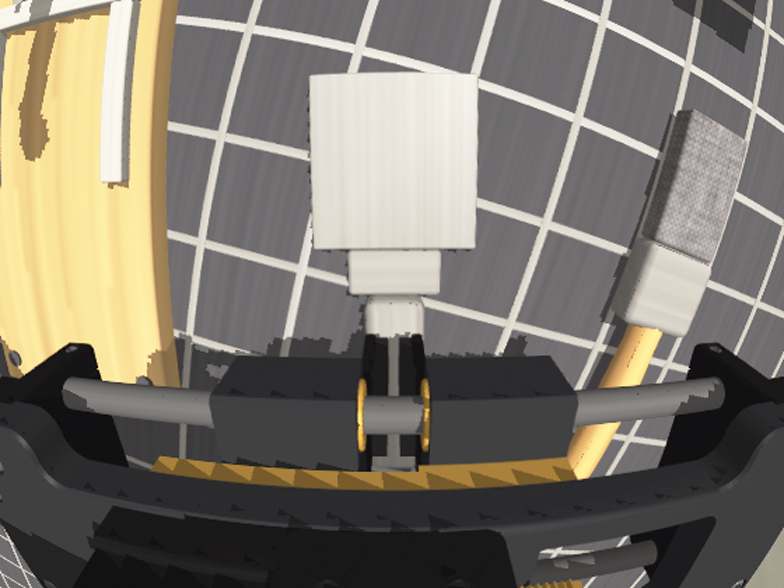

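The handle appears between the closed fingers at pixel (395,340), yet the opening reads 0.03 with no grip force. I'll let the fingers settle and look closer.

Call:
jog_arm(
  rows="0 0 0 0 0 0 0;0 0 0 0 0 0 0;0 0 0 0 0 0 0",
)

```text
time_s: 5.62
position: [0.6773, -0.0909, 0.0259]
tcp_rot: [[-0.267, 0.964, 0.0], [0.964, 0.267, -0.0], [-0.0, 0.0, -1.0]]
force: [-1.2, 0.3, 0.4]
opening: 0.004
grasp_force: 0.0
```

```bash
python3 - <<'E'
from h import *
p=capture('wrist')['pixels'][190:340,200:360]
q=capture('scene')
R,t=np.array(q['R']),np.array(q['t']);c=R@np.array([.677,-.09,.03])+t
u,v=int(q['fx']*c[0]/c[2]+q['cx']),int(q['fy']*c[1]/c[2]+q['cy']);print(u,v)
s=q['pixels'][v-50:v+50,u-55:u+55]
a=cv2.resize(p,(400,375),interpolation=3);b=cv2.resize(s,(400,375),interpolation=3)
cv2.imwrite('pics/c.png',np.hstack([a,b])[:,:,::-1])
E
```

```text
303 277
```

View pics/c.png

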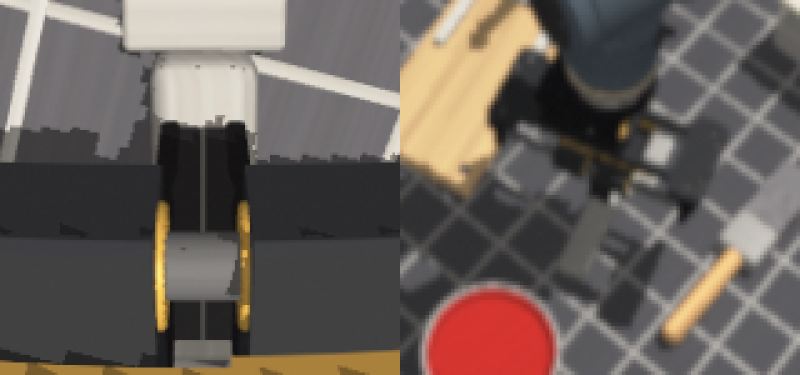

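The fingers closed fully just above the handle without touching it, so the tips are really higher than assumed. I'll feel for the handle's top gently with the closed fingers to calibrate the height.

Call:
jog_arm(
  rows="0 0 0 0.002 0 0 0;0 0 0 0.004 0 0 0;0 0 0 0.006 0 0 0;0 0 0 0.006 0 0 0",
)

```text
time_s: 6.05
position: [0.6771, -0.0909, 0.0226]
tcp_rot: [[-0.267, 0.964, -0.001], [0.964, 0.267, 0.0], [0.0, -0.0, -1.0]]
force: [1.2, -0.1, 0.2]
opening: 0.006
grasp_force: 0.0
```

Call:
jog_arm(
  rows="0 0 0 0.002 0 0 0;0 0 0 0.004 0 0 0;0 0 0 0.004 0 0 0",
)

```text
time_s: 6.3
position: [0.6771, -0.0909, 0.0207]
tcp_rot: [[-0.267, 0.964, -0.0], [0.964, 0.267, 0.0], [0.0, -0.0, -1.0]]
force: [-0.6, 0.2, 0.1]
opening: 0.005
grasp_force: 0.0
```

Call:
jog_arm(
  rows="0 0 0 0.002 0 0 0;0 0 0 0.004 0 0 0;0 0 0 0.006 0 0 0;0 0 0 0.006 0 0 0",
)

```text
time_s: 6.63
position: [0.6771, -0.0909, 0.0177]
tcp_rot: [[-0.267, 0.964, -0.0], [0.964, 0.267, 0.0], [0.0, -0.0, -1.0]]
force: [-0.3, -1.1, -0.5]
opening: 0.004
grasp_force: 0.0
```

```bash
python3 - <<'E'
from h import *
s=bot.read_state();print(s['position'],s['force'],s['tau'],s['joint_positions'])
print([p['conf'] for p in []])
for c in('wrist','top'):
  q=capture(c)
  for l in('scraper_grip','scraper_edge'):print(c,l,[(np.round(d['point'],3).tolist(),round(d['conf'],2)) for d in spot_point(l,q)[:3]])
E
```

```text
[ 0.677 -0.091  0.018] [-0.272 -1.091 -0.472] [ -0.011 -52.192 -13.082   0.035   0.048   0.   ] [-16.995  48.402  80.263  -0.004  51.361 -32.462]
[]
wrist scraper_grip [([0.679, -0.09, 0.006], 0.72)]
wrist scraper_edge [([0.648, 0.02, 0.001], 0.94)]
top scraper_grip [([0.298, -0.478, 0.011], 0.66), ([0.267, -0.237, 0.006], 0.55)]
top scraper_edge [([0.35, -0.252, 0.0], 0.94), ([0.282, -0.366, -0.005], 0.86)]
```

Call:
jog_arm(
  rows="0 0 0 0.002 0 0 0;0 0 0 0.004 0 0 0;0 0 0 0.004 0 0 0",
)

```text
time_s: 7.18
position: [0.6772, -0.0909, 0.0157]
tcp_rot: [[-0.267, 0.964, -0.0], [0.964, 0.267, 0.0], [0.0, -0.0, -1.0]]
force: [-1.2, -0.5, 0.1]
opening: 0.003
grasp_force: 0.0
```

Call:
jog_arm(
  rows="0 0 0 0.002 0 0 0;0 0 0 0.004 0 0 0;0 0 0 0.004 0 0 0",
)

```text
time_s: 7.43
position: [0.6772, -0.0909, 0.0137]
tcp_rot: [[-0.267, 0.964, -0.0], [0.964, 0.267, 0.0], [0.0, -0.0, -1.0]]
force: [-0.7, 0.6, -0.3]
opening: 0.007
grasp_force: 0.0
```

```bash
python3 - <<'E'
from h import *
s=bot.read_state();p=capture('wrist');im=p['pixels'];cv2.imwrite('pics/w3.png',im[:,:,::-1])
from scipy.optimize import least_squares
def blade(o,r,C):pass
for n,img,z in(('w2',cv2.resize(cv2.imread('pics/w2.png'),(560,420),interpolation=cv2.INTER_AREA)[:,:,::-1],.0259),('w3',im,s['position'][2])):
    g=(img.min(2)>175).astype(np.uint8); g[235:]=0
    k,lab,st,ce=cv2.connectedComponentsWithStats(cv2.morphologyEx(g,cv2.MORPH_OPEN,np.ones((9,9))))
    i=lab[110,280]; x,y,w,h,a=st[i]; print(n,x,y,w,h,a)
    for zz in (z,z+.01,z+.02):
        s2=dict(position=[s['position'][0],s['position'][1],zz],tcp_rot=s['tcp_rot'])
        P=[(lambda o,r:o+r*(.006-o[2])/r[2])(*wray(p,q,s2)) for q in((x,y),(x+w,y),(x,y+h*.85),(x+w,y+h*.85))]
        print(zz,np.linalg.norm(P[0]-P[1]),np.linalg.norm(P[2]-P[3]),(P[0]+P[1])/2)
q=capture('scene');top=capture('top')
def crop(q,X,a,b):
    R,t=np.array(q['R']),np.array(q['t']);c=R@np.array(X)+t
    u,v=int(q['fx']*c[0]/c[2]+q['cx']),int(q['fy']*c[1]/c[2]+q['cy'])
    return q['pixels'][max(v-a,0):v+a,u-b:u+b]
A=cv2.resize(im,(480,360));B=cv2.resize(crop(q,[.677,-.09,.02],45,40),(320,360),interpolation=3)
cv2.imwrite('pics/d.png',np.hstack([A,B])[:,:,::-1])
E
```

```text
w2 222 47 119 130 14749
0.0259 0.06847745596614614 0.07064595710253439 [0.645 0.023 0.006]
0.0359 0.07209663891312032 0.07437975006564573 [0.645 0.025 0.006]
0.045899999999999996 0.07571582186009429 0.07811354302875706 [0.644 0.027 0.006]
w3 218 43 128 139 16841
0.013691770437892128 0.06904711629633492 0.0713786351476269 [0.646 0.024 0.006]
0.023691770437892126 0.07294811156367614 0.07541135559760374 [0.645 0.026 0.006]
0.03369177043789213 0.0768491068310173 0.07944407604758058 [0.645 0.028 0.006]
```

View pics/d.png

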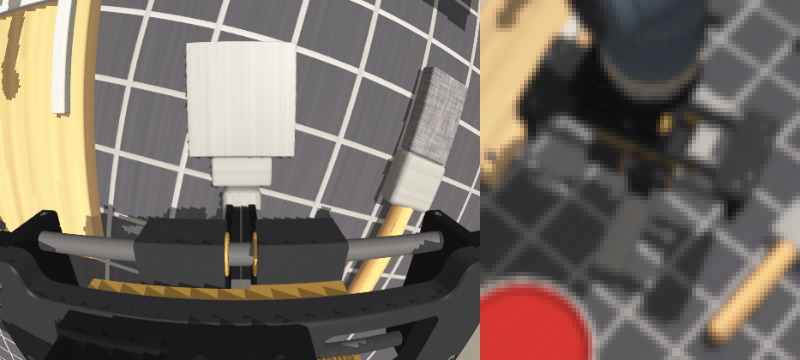

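The reported TCP height agrees with the camera, but the finger geometry in the picture (tip front at about pixel row 239) puts the tips near the TCP rather than 22 mm ahead of it. I'll keep feeling for the handle top.

Call:
jog_arm(
  rows="0 0 0 0.002 0 0 0;0 0 0 0.004 0 0 0;0 0 0 0.004 0 0 0",
)

```text
time_s: 7.83
position: [0.6771, -0.0909, 0.0117]
tcp_rot: [[-0.267, 0.964, -0.0], [0.964, 0.267, 0.0], [0.0, -0.0, -1.0]]
force: [0.2, -0.5, -0.5]
opening: 0.004
grasp_force: 0.0
```

Call:
jog_arm(
  rows="0 0 0 0.002 0 0 0;0 0 0 0.004 0 0 0;0 0 0 0.004 0 0 0",
)

```text
time_s: 8.08
position: [0.6774, -0.0909, 0.0109]
tcp_rot: [[-0.267, 0.964, 0.0], [0.964, 0.267, -0.0], [-0.0, 0.0, -1.0]]
force: [-2.0, -1.2, 4.6]
opening: 0.004
grasp_force: 2.3
```

Contact at TCP z ≈ 0.011 means the tips are really about 7 mm behind the reported TCP. I'll rise, open, go down to TCP z ≈ -0.003 and grip.

Call:
jog_arm(
  rows="0 0 0 -0.02 0 0 0;0.7 0 0 -0.03 0 0 0;0.7 0 0 -0.03 0 0 0;0.7 0 0 -0.03 0 0 0;0.7 0 0 -0.03 0 0 0;0.7 0 0 -0.03 0 0 0;0.7 0 0 -0.03 0 0 0;0.7 0 0 -0.03 0 0 0;0.7 0 0 -0.03 0 0 0;0.7 0 0 -0.02 0 0 0;0.7 0 0 0 0 0 0;0.7 0 0 0.015 0 0 0;0.7 0 0 0.025 0 0 0;0.7 0 0 0.025 0 0 0",
)

```text
time_s: 9.25
position: [0.6758, -0.0905, -0.0048]
tcp_rot: [[-0.267, 0.964, -0.004], [0.964, 0.267, 0.001], [0.002, -0.003, -1.0]]
force: [-0.5, 0.5, 0.1]
opening: 0.689
grasp_force: 0.0
```

Call:
jog_arm(
  rows="0 0 0 0 0 0 0;0 0 0 0 0 0 0;0 0 0 0 0 0 0;0 0 0 0 0 0 0;0 0 0 0 0 0 0;0 0 0 0 0 0 0;0 0 0 0 0 0 0;0 0 0 0 0 0 0;0 0 0 0 0 0 0;0 0 0 0 0 0 0",
)

```text
time_s: 10.08
position: [0.6775, -0.091, -0.0022]
tcp_rot: [[-0.267, 0.964, 0.0], [0.964, 0.267, -0.0], [-0.0, 0.0, -1.0]]
force: [-0.6, -0.4, 1.0]
opening: 0.298
grasp_force: 30.0
```

```bash
python3 - <<'E'
from h import *
plan([.521,-.175,.055],down(100.9))
E
```

```text
t 10.0833 pos [ 0.678 -0.091 -0.002] jog [-0.078 -0.347 -0.115] [0.001 0.    0.102] rows 5.0 1.0
```

Call:
jog_arm(
  rows="0 0 0 -0.05 0 0 0;0 0 0 -0.1 0 0 0;0 0 0 -0.115 0 0 0;0 -0.01 -0.05 -0.115 0 0 0.02;0 -0.03 -0.1 -0.115 0 0 0.04;0 -0.05 -0.15 -0.115 0 0 0.06;0 -0.06 -0.2 -0.115 0 0 0.08;0 -0.078 -0.25 -0.115 0 0 0.1;0 -0.078 -0.3 -0.115 0 0 0.102;0 -0.078 -0.33 -0.115 0 0 0.102;0 -0.078 -0.347 -0.115 0 0 0.102;0 -0.078 -0.347 -0.115 0 0 0.102;0 -0.078 -0.347 -0.115 0 0 0.102;0 -0.078 -0.347 -0.115 0 0 0.102",
)

```text
time_s: 11.25
position: [0.522, -0.175, 0.055]
tcp_rot: [[-0.189, 0.982, 0.002], [0.982, 0.189, -0.001], [-0.001, 0.002, -1.0]]
force: [0.2, -0.1, -3.0]
opening: 0.295
grasp_force: 30.0
```

```bash
python3 - <<'E'
from h import *
s=bot.read_state();p=capture('wrist');print(s['position'],s['tcp_rot'],s['opening'],s['grasp_force'])
np.savez('w4.npz',pos=s['position'],R=s['tcp_rot'],mount=p['mount'],k=[p['fx'],p['cx'],p['cy']])
cv2.imwrite('pics/w4.png',cv2.resize(p['pixels'][:,:,::-1],(784,588),interpolation=cv2.INTER_CUBIC))
E
```

```text
[ 0.522 -0.175  0.055] [[-0.189  0.982  0.002]
 [ 0.982  0.189 -0.001]
 [-0.001  0.002 -1.   ]] 0.29479451630112585 29.998330771923065
```

View pics/w4.png

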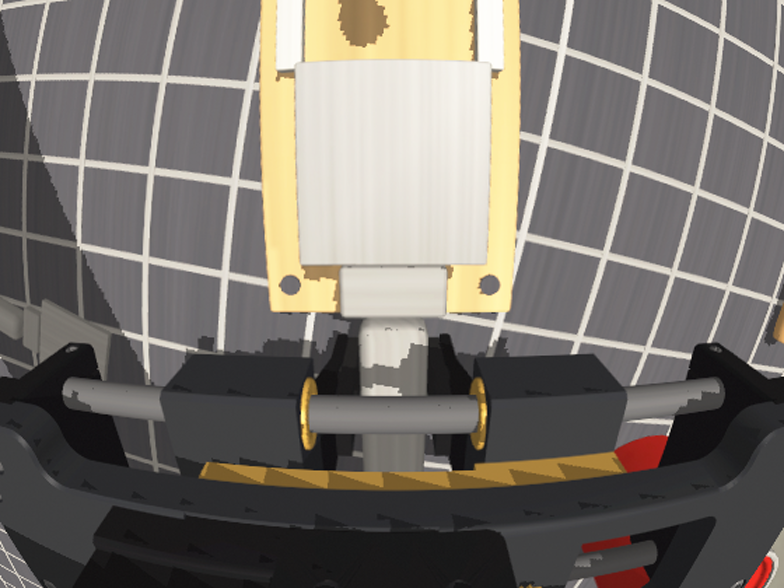

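```bash
python3 - <<'E'
from h import *
d=np.load('w4.npz');s=dict(position=d['pos'],tcp_rot=d['R']);p=dict(fx=d['k'][0],cx=d['k'][1],cy=d['k'][2],mount=d['mount'])
T=d['R'].T
def at(u,v,z):
    o,r=wray(p,(u/1.4,v/1.4),s);return (T@(o+r*(z-o[2])/r[2]-d['pos']))[:2]*1000
for n,z,ks in(('blade',.0632,[(296,62),(491,62),(300,264),(487,265)]),('rails inner ends',.026,[(302,70),(477,68),(304,5),(475,5)]),('board',.018,[(262,62),(519,62),(272,311),(511,308)])):
    P=[at(*k,z) for k in ks];print(n,[x.round(1).tolist() for x in P],'mids',(P[0]+P[1])/2,(P[2]+P[3])/2,'w',P[1]-P[0],P[3]-P[2])
E
```

```text
blade [[114.9, -34.8], [115.0, 33.6], [41.2, -35.1], [40.8, 34.1]] mids [114.982  -0.59 ] [40.991 -0.494] w [ 0.127 68.465] [-0.351 69.286]
rails inner ends [[118.5, -40.0], [119.4, 35.4], [149.0, -39.5], [148.9, 34.8]] mids [118.941  -2.297] [148.917  -2.342] w [ 0.831 75.395] [-0.114 74.334]
board [[125.2, -60.4], [125.2, 56.5], [5.6, -60.5], [7.2, 57.6]] mids [125.202  -1.931] [ 6.389 -1.459] w [ -0.044 116.873] [  1.62  118.128]
```

The blade's middle line is 1.7 mm to tool +y of the nest's, and its edge is about 85 mm short of the fence. I'll correct, advance 25 mm and lower it.

Call:
jog_arm(
  rows="0 0.02 -0.0034 0 0 0 0;0 0.05 -0.0034 0 0 0 0;0 0.05 -0.0034 0.02 0 0 0;0 0.05 -0.0034 0.04 0 0 0;0 0.05 -0.0034 0.055 0 0 0;0 0.05 -0.0034 0.066 0 0 0;0 0.05 -0.0034 0.07 0 0 0;0 0.05 -0.0034 0.074 0 0 0;0 0.05 -0.0034 0.077 0 0 0;0 0.05 -0.0034 0.077 0 0 0",
)

```text
time_s: 12.13
position: [0.5142, -0.1508, 0.0162]
tcp_rot: [[-0.188, 0.982, -0.0], [0.982, 0.188, 0.0], [0.0, -0.0, -1.0]]
force: [0.7, -0.2, -1.7]
opening: 0.291
grasp_force: 30.0
```

Call:
jog_arm(
  rows="0 0 0 0.002 0 0 0;0 0 0 0.002 0 0 0",
)

```text
time_s: 12.3
position: [0.5144, -0.1508, 0.0158]
tcp_rot: [[-0.189, 0.982, 0.001], [0.982, 0.189, -0.0], [-0.001, 0.001, -1.0]]
force: [-0.5, 0.0, -1.7]
opening: 0.292
grasp_force: 30.0
```

Call:
jog_arm(
  rows="0 0 0 0.001 0 0 0;0 0 0 0.002 0 0 0;0 0 0 0.002 0 0 0",
)

```text
time_s: 12.55
position: [0.5144, -0.1509, 0.0157]
tcp_rot: [[-0.189, 0.982, 0.001], [0.982, 0.189, -0.001], [-0.001, 0.001, -1.0]]
force: [-1.5, 0.1, 6.8]
opening: 0.297
grasp_force: 30.0
```

Call:
jog_arm(
  rows="0 0.01 0 -0.0008 0 0 0;0 0.02 0 -0.0008 0 0 0;0 0.03 0 -0.0008 0 0 0;0 0.04 0 -0.0008 0 0 0;0 0.05 0 -0.0008 0 0 0;0 0.06 0 -0.0008 0 0 0;0 0.07 0 -0.0008 0 0 0;0 0.08 0 -0.0008 0 0 0;0 0.09 0 -0.0008 0 0 0;0 0.096 0 -0.0008 0 0 0;0 0.1 0 -0.0008 0 0 0;0 0.1 0 -0.0008 0 0 0",
)

```text
time_s: 13.55
position: [0.506, -0.1016, 0.0157]
tcp_rot: [[-0.19, 0.982, 0.003], [0.982, 0.19, -0.002], [-0.002, 0.003, -1.0]]
force: [0.5, -2.1, 6.4]
opening: 0.299
grasp_force: 30.0
```

```bash
python3 - <<'E'
from h import *
s=bot.read_state();p=capture('wrist');print(s['position'],s['tcp_rot'],s['force'])
np.savez('w5.npz',pos=s['position'],R=s['tcp_rot'],mount=p['mount'],k=[p['fx'],p['cx'],p['cy']])
cv2.imwrite('pics/w5.png',cv2.resize(p['pixels'][:,:,::-1],(784,588),interpolation=cv2.INTER_CUBIC))
E
```

```text
[ 0.506 -0.102  0.016] [[-0.19   0.982  0.003]
 [ 0.982  0.19  -0.002]
 [-0.002  0.003 -1.   ]] [ 0.501 -2.081  6.398]
```

View pics/w5.png

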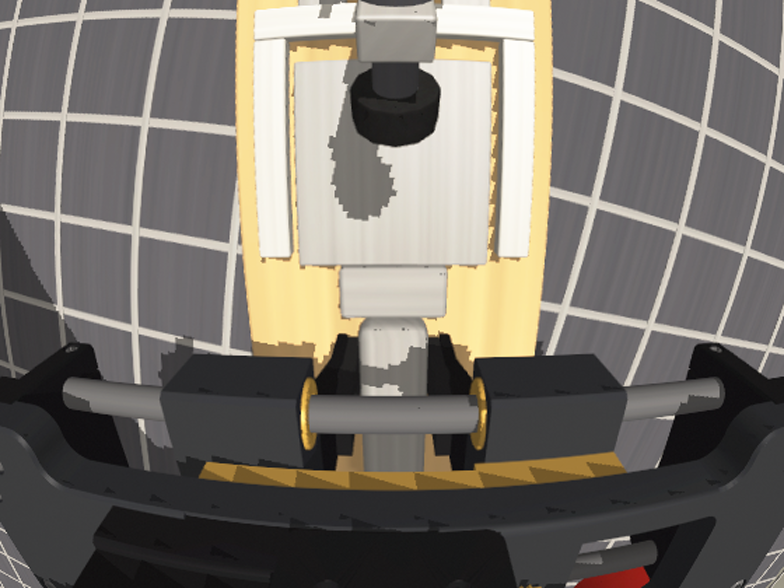

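The blade is between the rails and roughly centred, with the edge about 8 mm short of the fence (rows 62 and 40). I'll advance slowly.

Call:
jog_arm(
  rows="0 0.002 0 0 0 0 0;0 0.004 0 0 0 0 0;0 0.006 0 0 0 0 0;0 0.008 0 0 0 0 0;0 0.01 0 0 0 0 0;0 0.012 0 0 0 0 0;0 0.012 0 0 0 0 0",
)

```text
time_s: 14.18
position: [0.5051, -0.0961, 0.0157]
tcp_rot: [[-0.19, 0.982, 0.004], [0.982, 0.19, -0.002], [-0.003, 0.003, -1.0]]
force: [0.6, -4.1, 6.5]
opening: 0.298
grasp_force: 30.0
```

Call:
jog_arm(
  rows="0 0.001 0 0 0 0 0;0 0.002 0 0 0 0 0;0 0.002 0 0 0 0 0",
)

```text
time_s: 14.43
position: [0.5049, -0.0952, 0.0157]
tcp_rot: [[-0.19, 0.982, 0.004], [0.982, 0.19, -0.002], [-0.003, 0.003, -1.0]]
force: [1.1, -3.5, 6.9]
opening: 0.296
grasp_force: 30.0
```

Call:
jog_arm(
  rows="0 0.001 0 0 0 0 0;0 0.002 0 0 0 0 0;0 0.002 0 0 0 0 0",
)

```text
time_s: 14.68
position: [0.5048, -0.0943, 0.0157]
tcp_rot: [[-0.19, 0.982, 0.004], [0.982, 0.19, -0.002], [-0.003, 0.003, -1.0]]
force: [-0.6, -3.5, 5.9]
opening: 0.296
grasp_force: 30.0
```

Call:
jog_arm(
  rows="0 0.001 0 0 0 0 0;0 0.002 0 0 0 0 0;0 0.002 0 0 0 0 0",
)

```text
time_s: 14.93
position: [0.5046, -0.0933, 0.0157]
tcp_rot: [[-0.19, 0.982, 0.004], [0.982, 0.19, -0.002], [-0.003, 0.003, -1.0]]
force: [0.8, -3.9, 5.5]
opening: 0.295
grasp_force: 30.0
```

Call:
jog_arm(
  rows="0 0.001 0 0 0 0 0;0 0.001 0 0 0 0 0",
)

```text
time_s: 15.1
position: [0.5045, -0.093, 0.0157]
tcp_rot: [[-0.19, 0.982, 0.004], [0.982, 0.19, -0.002], [-0.003, 0.003, -1.0]]
force: [0.9, -3.9, 5.0]
opening: 0.297
grasp_force: 30.0
```

Call:
jog_arm(
  rows="0 0.001 0 0 0 0 0;0 0.001 0 0 0 0 0",
)

```text
time_s: 15.27
position: [0.5045, -0.0929, 0.0157]
tcp_rot: [[-0.19, 0.982, 0.004], [0.982, 0.19, -0.003], [-0.004, 0.003, -1.0]]
force: [0.1, -5.3, 6.1]
opening: 0.296
grasp_force: 30.0
```

Call:
jog_arm(
  rows="0 0.001 0 0 0 0 0;0 0.001 0 0 0 0 0",
)

```text
time_s: 15.43
position: [0.5046, -0.0929, 0.0157]
tcp_rot: [[-0.19, 0.982, 0.004], [0.982, 0.19, -0.004], [-0.004, 0.003, -1.0]]
force: [0.1, -8.1, 4.4]
opening: 0.295
grasp_force: 30.0
```

Call:
jog_arm(
  rows="0 0.001 0 0 0 0 0;0 0.001 0 0 0 0 0",
)

```text
time_s: 15.6
position: [0.5045, -0.0929, 0.0157]
tcp_rot: [[-0.19, 0.982, 0.004], [0.982, 0.19, -0.004], [-0.005, 0.003, -1.0]]
force: [-0.2, -10.3, 5.6]
opening: 0.292
grasp_force: 30.0
```

The edge is seated against the fence at about 8 N. Now I'll relax, open and rise.

Call:
jog_arm(
  rows="0 -0.0014 0 -0.0008 0 0 0;0.6 -0.0014 0 -0.001 0 0 0;0.6 -0.0014 0 -0.001 0 0 0;0.6 -0.0014 0 -0.001 0 0 0;0.6 -0.0014 0 -0.001 0 0 0;0.6 -0.0014 0 -0.001 0 0 0;0.6 -0.0014 0 -0.001 0 0 0;0.6 -0.0014 0 -0.001 0 0 0;0.6 -0.0014 0 -0.02 0 0 0;0.6 -0.005 0 -0.06 0 0 0;0.6 -0.05 0 -0.12 0 0 0;0.6 -0.1 0 -0.18 0 0 0;0.6 -0.1 0 -0.24 0 0 0;0.6 -0.1 0 -0.3 0 0 0;0.6 -0.1 0 -0.36 0 0 0;0.6 -0.1 0 -0.36 0 0 0",
)

```text
time_s: 16.93
position: [0.5155, -0.1416, 0.2014]
tcp_rot: [[-0.188, 0.982, 0.011], [0.982, 0.188, -0.006], [-0.008, 0.01, -1.0]]
force: [0.4, -0.1, -0.0]
opening: 0.6
grasp_force: 0.0
```

```bash
python3 - <<'E'
from h import *
s=bot.read_state();p=capture('wrist');print(s['position'],s['tcp_rot'],s['time_s'])
for l in ['scraper_edge','fence','handle_grip','pivot']:
    print(l,[(np.round(d['point'],3).tolist(),round(d['conf'],2)) for d in spot_point(l,p)[:2]])
cv2.imwrite('pics/w6.png',cv2.resize(p['pixels'][:,:,::-1],(784,588),interpolation=cv2.INTER_CUBIC))
E
```

```text
[ 0.515 -0.142  0.201] [[-0.188  0.982  0.011]
 [ 0.982  0.188 -0.006]
 [-0.008  0.01  -1.   ]] 16.9333
scraper_edge [([0.482, 0.016, 0.018], 0.79), ([0.348, -0.254, -0.003], 0.77)]
fence [([0.482, 0.014, 0.018], 0.96)]
handle_grip []
pivot []
```

View pics/w6.png

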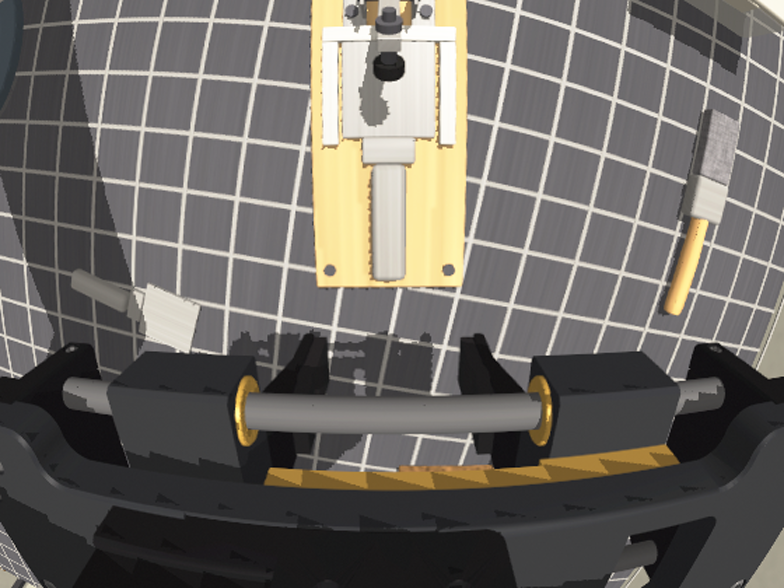

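The scraper lies flat between the rails with its edge at the fence face (row 41). Next I'll plan the handle push with closed fingers tilted toward jig +x.

```bash
cat >> h.py <<'E'
A=100.9;XH=np.array([np.cos(np.radians(A)),np.sin(np.radians(A)),0]);UP=np.array([0,0,1.])
PIV=np.array([.4665,.1084,.078])
def lev(q,d,tilt,r=.115):
    "TCP pose with closed finger tips at gap d over the sleeve at lever q"
    e=np.radians(65)-q;u=np.cos(e)*XH+np.sin(e)*UP;n=-np.sin(e)*XH+np.cos(e)*UP
    R=down(A,tilt);g=.0095*abs(np.sin(e-np.radians(tilt)))
    return PIV+r*u+(.007+d+g)*n+.007*R[:,2],R
def plans(L,s=None):
    s=s or bot.read_state();C=np.array(s['tcp_rot'])
    for q,d,t in L:
        p,R=lev(q,d,t)
        print(q,d,t,'TCP',p,'jog',np.r_[C.T@(p-s['position'])/.5,Ro.from_matrix(C.T@R).as_rotvec()/(np.pi/4)])
E
python3 - <<'E'
from h import *
plan([.50,-.05,.30],down(A,40))
plans([(0,.04,40)])
E
```

```text
t 17.1833 pos [ 0.511 -0.139  0.194] jog [ 0.179  0.012 -0.212] [-0.003  0.887 -0.001] rows 4.0 6.0
0 0.04 40 TCP [0.465 0.115 0.198] jog [ 0.517  0.006 -0.008 -0.003  0.887 -0.001]
```

Call:
jog_arm(
  rows="0 0.05 0.01 -0.1 0 0.1 0;0 0.1 0.01 -0.18 0 0.25 0;0 0.15 0.01 -0.22 0 0.4 0;0 0.2 0.01 -0.22 0 0.55 0;0 0.25 0.01 -0.22 0 0.7 0;0 0.3 0.01 -0.22 0 0.8 0;0 0.35 0.008 -0.2 0 0.887 0;0 0.4 0.006 -0.16 0 0.887 0;0 0.44 0.006 -0.12 0 0.887 0;0 0.47 0.006 -0.08 0 0.887 0;0 0.5 0.006 -0.04 0 0.887 0;0 0.517 0.006 -0.01 0 0.887 0;0 0.517 0.006 -0.008 0 0.887 0;0 0.517 0.006 -0.008 0 0.887 0;0 0.517 0.006 -0.008 0 0.887 0",
)

```text
time_s: 18.43
position: [0.4666, 0.1143, 0.1988]
tcp_rot: [[-0.144, 0.982, -0.121], [0.753, 0.189, 0.63], [0.642, -0.0, -0.767]]
force: [0.0, -0.4, 0.2]
opening: 0.005
grasp_force: 0.0
```

```bash
python3 - <<'E'
from h import *
s=bot.read_state();print(s['position'],s['tcp_rot'],down(A,40),s['opening'],s['force'],s['time_s'],s['joint_positions'])
plans([(q,-.004 if q else -.001,t) for q,t in ((0,40),(.1,40),(.2,40),(.3,40),(.4,40),(.5,36),(.6,30),(.7,25),(.8,20),(.9,14),(1.0,8),(1.05,5),(1.1,2))])
p=capture('wrist')
cv2.imwrite('pics/w7.png',cv2.resize(p['pixels'][:,:,::-1],(784,588),interpolation=cv2.INTER_CUBIC))
E
```

```text
[0.467 0.114 0.199] [[-0.144  0.982 -0.121]
 [ 0.753  0.189  0.63 ]
 [ 0.642 -0.    -0.767]] [[-0.145  0.982 -0.122]
 [ 0.752  0.189  0.631]
 [ 0.643  0.    -0.766]] 0.004931511126933369 [ 0.01  -0.397  0.248] 18.4333 [-21.884  29.223 103.215  33.991  74.865 -49.969]
0 -0.001 40 TCP [0.458 0.152 0.181] jog [ 0.036 -0.002  0.076  0.     0.002 -0.001]
0.1 -0.004 40 TCP [0.456 0.165 0.175] jog [ 0.049 -0.002  0.104  0.     0.002 -0.001]
0.2 -0.004 40 TCP [0.454 0.176 0.168] jog [ 0.057 -0.002  0.128  0.     0.002 -0.001]
0.3 -0.004 40 TCP [0.452 0.186 0.161] jog [ 0.063 -0.003  0.152  0.     0.002 -0.001]
0.4 -0.004 40 TCP [0.45  0.194 0.152] jog [ 0.066 -0.003  0.177  0.     0.002 -0.001]
0.5 -0.004 36 TCP [0.449 0.202 0.143] jog [ 0.065 -0.003  0.2    0.    -0.087 -0.001]
0.6 -0.004 30 TCP [0.447 0.207 0.133] jog [ 0.062 -0.003  0.223  0.    -0.221 -0.001]
0.7 -0.004 25 TCP [0.446 0.212 0.123] jog [ 0.056 -0.003  0.245  0.    -0.332 -0.001]
0.8 -0.004 20 TCP [0.446 0.216 0.112] jog [ 0.049 -0.003  0.267  0.    -0.443 -0.001]
0.9 -0.004 14 TCP [0.445 0.219 0.101] jog [ 0.039 -0.003  0.288  0.    -0.576 -0.001]
1.0 -0.004 8 TCP [0.445 0.221 0.09 ] jog [ 0.027 -0.003  0.307 -0.    -0.709 -0.001]
1.05 -0.004 5 TCP [0.445 0.221 0.084] jog [ 0.02  -0.003  0.317 -0.    -0.776 -0.001]
1.1 -0.004 2 TCP [0.445 0.221 0.078] jog [ 0.013 -0.003  0.326 -0.    -0.843 -0.001]
```

View pics/w7.png

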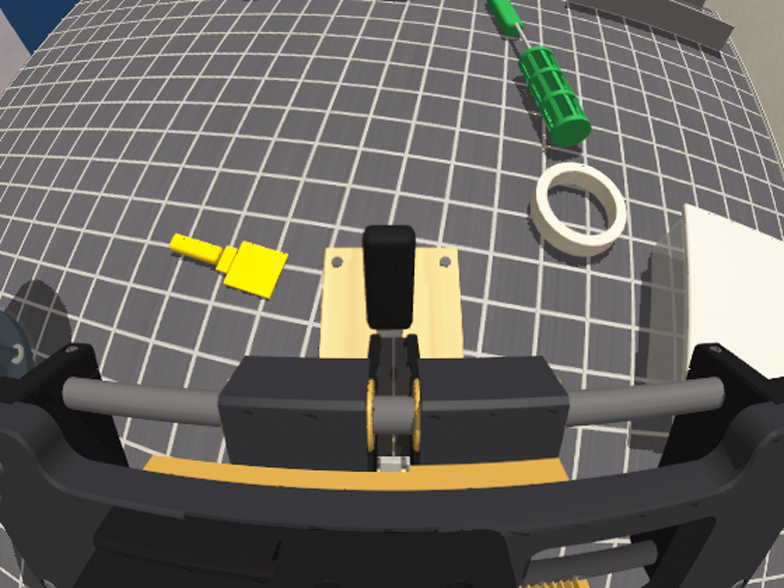

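The fingers line up with the black sleeve (pixel columns 390 and 394), and it lies ahead of the tips. I'll push gently in stages.

Call:
jog_arm(
  rows="0 0.014 -0.002 0.03 0 0 0;0 0.026 -0.002 0.055 0 0 0;0 0.034 -0.002 0.07 0 0 0;0 0.038 -0.002 0.08 0 0 0;0 0.043 -0.002 0.09 0 0 0;0 0.049 -0.002 0.1 0 0 0;0 0.049 -0.002 0.104 0 0 0",
)

```text
time_s: 19.07
position: [0.4558, 0.1657, 0.1749]
tcp_rot: [[-0.145, 0.982, -0.12], [0.753, 0.189, 0.63], [0.641, 0.001, -0.767]]
force: [-0.6, -2.6, 4.7]
opening: 0.006
grasp_force: 2.3
```

Call:
jog_arm(
  rows="0 0.002 0 0.006 0 0 0;0 0.004 0 0.012 0 0 0;0 0.006 0 0.018 0 0 0;0 0.008 0 0.024 0 0 0;0 0.01 0 0.03 0 0 0;0 0.012 0 0.036 0 0 0;0 0.013 0 0.042 0 0 0;0 0.014 0 0.048 0 0 0",
)

```text
time_s: 19.73
position: [0.4518, 0.186, 0.1603]
tcp_rot: [[-0.145, 0.982, -0.12], [0.754, 0.188, 0.63], [0.641, 0.0, -0.768]]
force: [0.1, -3.7, 1.9]
opening: 0.003
grasp_force: 2.2
```

Call:
jog_arm(
  rows="0 0.002 0 0.012 0 0 0;0 0.003 0 0.025 0 0 0;0 0.003 0 0.036 0 -0.045 0;0 0.002 0 0.048 0 -0.089 0;0 0 0 0.06 0 -0.156 0;0 -0.001 0 0.071 0 -0.223 0;0 -0.004 0 0.082 0 -0.28 0;0 -0.007 0 0.093 0 -0.334 0;0 -0.01 0 0.104 0 -0.39 0;0 -0.014 0 0.115 0 -0.445 0;0 -0.019 0 0.126 0 -0.51 0;0 -0.024 0 0.136 0 -0.578 0",
)

```text
time_s: 20.73
position: [0.4455, 0.2198, 0.1007]
tcp_rot: [[-0.184, 0.982, -0.043], [0.954, 0.189, 0.233], [0.237, 0.002, -0.971]]
force: [0.0, -6.8, 6.3]
opening: 0.004
grasp_force: 3.7
```

```bash
python3 - <<'E'
from h import *
s=bot.read_state();print(s['position'],s['force'],s['time_s'])
plans([(q,-.004,t) for q,t in ((.9,14),(.95,11),(1.0,8),(1.05,5),(1.1,2),(1.15,0),(1.2,0),(1.25,0),(1.3,0))])
E
```

```text
[0.446 0.22  0.101] [ 0.011 -6.807  6.318] 20.7333
0.9 -0.004 14 TCP [0.445 0.219 0.101] jog [-0.001 -0.001 -0.001  0.002  0.006  0.   ]
0.95 -0.004 11 TCP [0.445 0.22  0.095] jog [-0.002 -0.001  0.011  0.002 -0.06   0.   ]
1.0 -0.004 8 TCP [0.445 0.221 0.09 ] jog [-0.003 -0.001  0.022  0.002 -0.127  0.   ]
1.05 -0.004 5 TCP [0.445 0.221 0.084] jog [-0.005 -0.001  0.034  0.002 -0.194  0.   ]
1.1 -0.004 2 TCP [0.445 0.221 0.078] jog [-0.007 -0.001  0.045  0.002 -0.26   0.   ]
1.15 -0.004 0 TCP [0.445 0.221 0.072] jog [-0.01  -0.001  0.056  0.002 -0.305  0.   ]
1.2 -0.004 0 TCP [0.445 0.221 0.067] jog [-0.013 -0.001  0.066  0.002 -0.305  0.   ]
1.25 -0.004 0 TCP [0.445 0.221 0.062] jog [-0.016 -0.001  0.076  0.002 -0.305  0.   ]
1.3 -0.004 0 TCP [0.445 0.221 0.057] jog [-0.019 -0.001  0.086  0.002 -0.305  0.   ]
```

Call:
jog_arm(
  rows="0 -0.001 0 0.006 0 -0.03 0;0 -0.002 0 0.011 0 -0.06 0;0 -0.002 0 0.017 0 -0.09 0;0 -0.003 0 0.022 0 -0.127 0;0 -0.004 0 0.028 0 -0.16 0;0 -0.005 0 0.034 0 -0.194 0;0 -0.006 0 0.039 0 -0.23 0;0 -0.007 0 0.045 0 -0.26 0;0 -0.008 0 0.05 0 -0.28 0;0 -0.009 0 0.053 0 -0.305 0",
)

```text
time_s: 21.57
position: [0.4448, 0.2225, 0.0739]
tcp_rot: [[-0.19, 0.982, 0.001], [0.982, 0.19, 0.003], [0.003, 0.001, -1.0]]
force: [1.0, -1.5, 3.9]
opening: 0.006
grasp_force: 1.9
```

Call:
jog_arm(
  rows="0 0 0 0.002 0 0 0;0 0 0 0.004 0 0 0;0 0 0 0.004 0 0 0",
)

```text
time_s: 21.82
position: [0.4444, 0.2226, 0.0719]
tcp_rot: [[-0.188, 0.982, -0.001], [0.982, 0.188, 0.005], [0.005, 0.0, -1.0]]
force: [0.1, 0.2, 2.2]
opening: 0.004
grasp_force: 1.0
```

Call:
jog_arm(
  rows="0 0 0 0.002 0 0 0;0 0 0 0.004 0 0 0;0 0 0 0.004 0 0 0",
)

```text
time_s: 22.07
position: [0.4442, 0.2219, 0.0699]
tcp_rot: [[-0.188, 0.982, -0.001], [0.982, 0.188, 0.003], [0.004, -0.001, -1.0]]
force: [0.1, 1.4, 2.2]
opening: 0.002
grasp_force: 1.1
```

Call:
jog_arm(
  rows="0 0 0 0.002 0 0 0;0 0 0 0.003 0 0 0;0 0 0 0.003 0 0 0",
)

```text
time_s: 22.32
position: [0.4442, 0.2217, 0.0684]
tcp_rot: [[-0.189, 0.982, -0.002], [0.982, 0.189, 0.003], [0.003, -0.001, -1.0]]
force: [-0.4, 0.6, 1.8]
opening: 0.006
grasp_force: 1.0
```

Call:
jog_arm(
  rows="0 0 0 0.002 0 0 0;0 0 0 0.002 0 0 0",
)

```text
time_s: 22.48
position: [0.4442, 0.2217, 0.0674]
tcp_rot: [[-0.189, 0.982, -0.001], [0.982, 0.189, 0.003], [0.003, -0.001, -1.0]]
force: [0.4, 0.6, 1.7]
opening: 0.002
grasp_force: 0.9
```

Call:
jog_arm(
  rows="0 0 0 0.002 0 0 0;0 0 0 0.003 0 0 0;0 0 0 0.003 0 0 0",
)

```text
time_s: 22.73
position: [0.4443, 0.2217, 0.0659]
tcp_rot: [[-0.189, 0.982, -0.001], [0.982, 0.189, 0.003], [0.003, -0.001, -1.0]]
force: [-0.1, 0.5, 2.1]
opening: 0.002
grasp_force: 0.8
```

Call:
jog_arm(
  rows="0 0 0 0.002 0 0 0;0 0 0 0.002 0 0 0",
)

```text
time_s: 22.9
position: [0.4442, 0.2217, 0.0649]
tcp_rot: [[-0.189, 0.982, -0.001], [0.982, 0.189, 0.003], [0.003, -0.001, -1.0]]
force: [0.1, 0.5, 1.6]
opening: 0.002
grasp_force: 0.8
```

Call:
jog_arm(
  rows="0 0 0 0.002 0 0 0;0 0 0 0.002 0 0 0",
)

```text
time_s: 23.07
position: [0.4443, 0.2217, 0.0639]
tcp_rot: [[-0.189, 0.982, -0.001], [0.982, 0.189, 0.003], [0.003, -0.001, -1.0]]
force: [0.4, -0.7, 2.3]
opening: 0.004
grasp_force: 0.7
```

Call:
jog_arm(
  rows="0 0 0 0.002 0 0 0;0 0 0 0.002 0 0 0",
)

```text
time_s: 23.23
position: [0.4443, 0.2217, 0.0631]
tcp_rot: [[-0.189, 0.982, -0.001], [0.982, 0.189, 0.003], [0.003, -0.001, -1.0]]
force: [-0.8, -1.0, 2.9]
opening: 0.01
grasp_force: 1.5
```

Call:
jog_arm(
  rows="0 0 0 0.002 0 0 0;0 0 0 0.002 0 0 0",
)

```text
time_s: 23.4
position: [0.4444, 0.2216, 0.0625]
tcp_rot: [[-0.189, 0.982, -0.001], [0.982, 0.189, 0.003], [0.003, -0.0, -1.0]]
force: [-1.1, -2.0, 7.2]
opening: 0.001
grasp_force: 3.5
```

Call:
jog_arm(
  rows="0 0 0 0.002 0 0 0;0 0 0 0.002 0 0 0",
)

```text
time_s: 23.57
position: [0.4444, 0.2216, 0.0621]
tcp_rot: [[-0.189, 0.982, -0.001], [0.982, 0.189, 0.003], [0.003, -0.0, -1.0]]
force: [-2.3, -2.1, 11.7]
opening: 0.007
grasp_force: 6.0
```

The stop is felt: force is rising at about 5 N per step. A bit more for a firm seat, staying well under 40 N.

Call:
jog_arm(
  rows="0 0 0 0.001 0 0 0;0 0 0 0.002 0 0 0;0 0 0 0.002 0 0 0",
)

```text
time_s: 23.82
position: [0.4444, 0.2216, 0.0618]
tcp_rot: [[-0.189, 0.982, -0.0], [0.982, 0.189, 0.003], [0.003, 0.0, -1.0]]
force: [-3.7, -2.0, 18.3]
opening: 0.006
grasp_force: 8.9
```

Call:
jog_arm(
  rows="0 0 0 0.001 0 0 0;0 0 0 0.002 0 0 0;0 0 0 0.002 0 0 0",
)

```text
time_s: 24.07
position: [0.4444, 0.2216, 0.0615]
tcp_rot: [[-0.189, 0.982, 0.0], [0.982, 0.189, 0.003], [0.002, 0.001, -1.0]]
force: [-4.3, -3.3, 23.9]
opening: 0.012
grasp_force: 11.9
```

Call:
jog_arm(
  rows="0 0 0 0.001 0 0 0;0 0 0 0.0015 0 0 0;0 0 0 0.0015 0 0 0;0 0 0 0.0015 0 0 0",
)

```text
time_s: 24.4
position: [0.4445, 0.2216, 0.0613]
tcp_rot: [[-0.19, 0.982, 0.001], [0.982, 0.19, 0.003], [0.002, 0.001, -1.0]]
force: [-6.1, -2.1, 28.8]
opening: 0.007
grasp_force: 14.2
```

Call:
jog_arm(
  rows="0 0 0 0 0 0 0;0 0 0 0 0 0 0;0 0 0 -0.004 0 0 0;0 0 0 -0.008 0 0 0;0 0 0 -0.016 0 0 0;0 0 0 -0.03 0 0 0;0 0 0 -0.06 0 0 0;0 0 0 -0.12 0 0 0;0 0 0 -0.2 0 0 0;0 0 0 -0.28 0 0 0;0 -0.1 0 -0.36 0 0 0;0 -0.2 0 -0.42 0 0 0;0 -0.25 0 -0.42 0 0 0;0 -0.25 0 -0.42 0 0 0",
)

```text
time_s: 25.57
position: [0.4704, 0.0955, 0.2708]
tcp_rot: [[-0.188, 0.982, 0.005], [0.982, 0.188, 0.001], [0.0, 0.005, -1.0]]
force: [0.3, 0.9, -0.1]
opening: -0.001
grasp_force: 0.0
```

```bash
python3 - <<'E'
from h import *
s=bot.read_state();p=capture('wrist');print(s['position'],s['force'],s['time_s'])
for l in ['scraper_edge','fence','handle_grip','pivot']:
    print(l,[(np.round(d['point'],3).tolist(),round(d['conf'],2)) for d in spot_point(l,p)[:2]])
cv2.imwrite('pics/w8.png',cv2.resize(p['pixels'][:,:,::-1],(784,588),interpolation=cv2.INTER_CUBIC))
E
```

```text
[0.47  0.096 0.271] [ 0.303  0.916 -0.065] 25.5667
scraper_edge [([0.338, 0.209, 0.001], 0.93), ([0.483, 0.02, 0.019], 0.84)]
fence [([0.48, 0.018, 0.022], 0.82)]
handle_grip [([0.446, 0.215, 0.069], 0.69)]
pivot []
```

View pics/w8.png

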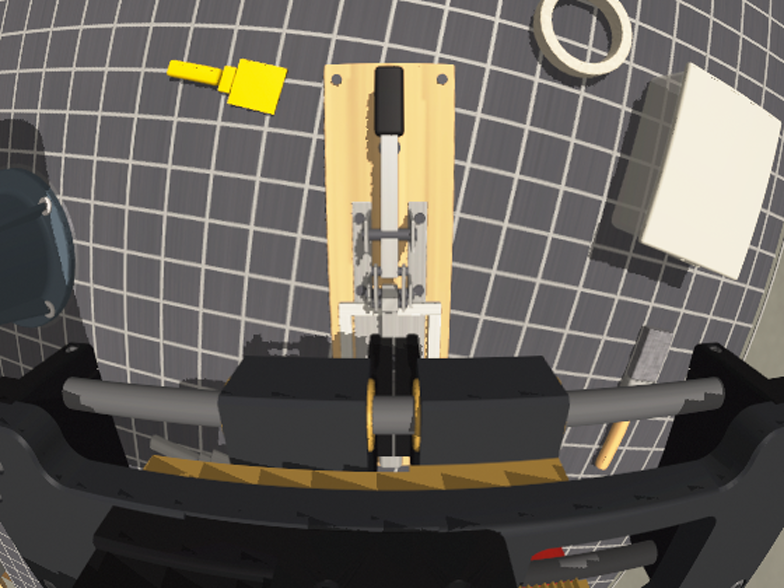

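The handle is down (sleeve at pixel (390,100), grip height about 0.069 m, so past centre), and the blade edge is still at the fence. I'll hand in.

```bash
python3 -c "
from h import *
print(bot.hand_in())"
```

```text
the job is handed in; nothing more can be done
None
```

I handed the job in at about 26 s of the 69 s allowed, with no verdict returned: the scraper is seated against the fence and let go, and the clamp handle is past centre on its stop (felt at about 30 N); pad force and stop force after letting go were not measured.

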